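# Feed a slat blank home in the drilling jig with the push stick

### The arm

A 6-joint arm with a two-finger parallel gripper is mounted at the origin on the work surface. World frame = base frame: x ahead of the robot, y to its left, z up, the work surface at z = 0. Lengths are in m, angles in degrees, forces in N, time in s.
With the tool pointing down it reaches from about 0.375 to 0.75 m from the base axis. Payload 9 kg.
Tool frame: the origin (TCP) lies where the fingers leave the gripper's body, on its centre line; the fingertips stand 73 mm ahead of it and the grasp point (between the pads) lies 54 mm ahead of it (robot.tip_reach is the distance from the TCP to the fingertips, in m); z points along the fingers, y is the line along which they close (so a half turn about z gives the same grasp; the last joint's range is limited). The gripper opens to 85 mm and grips with 20 to 120 N. Pads are 22 mm wide; open, the fingers measure 114 mm over their backs; the gripper's body (76 mm by 85 mm) begins 54 mm behind the grasp point. The pads swing forward as they close: fully open they stand 13 mm farther back than shut.
Start: joints at [-89.536, 5.964, 5.575, 89.605, 0, 77.527], TCP at [0.134, -0.585, 0.304] pointing down, gripper open.
Joint ranges: [-171.21, 171.21], [-48.23, 106.86], [-62.78, 66.21], [-105.2, 120.99], [-86.42, 89.51], [-180, 180]. Speed limits (degrees/s): [127.2, 127.2, 147.25, 180, 180, 180].

### API

Orientations are given as [roll, pitch, yaw] about the fixed x, y, z axes, in that order (R = Rz(yaw) Ry(pitch) Rx(roll)).
In Python, from plant import robot gives the robot as it stands. Calls block until the motion is done:
- robot.move_pose(position, orientation): joint-space move of the TCP to a pose.
- robot.line_to(position, vel=0.15, rotation=None, guard=None): straight line of the TCP; rotation=None keeps the orientation; vel is the mean speed in m/s. With guard (N) it stops when the force on the tool has changed by that much, and returns True; else False.
- robot.goto_joints(angles): joint-space move.
- robot.set_gripper(opening): finger opening in m; the grip force is fixed at half the most; returns when the fingers have stopped.
- robot.pause(seconds).
- robot.ik(position, orientation): joint angles nearest the present ones, or None.
- robot.observe(): the state.
- robot.grab_frame(name): name is "scene" or "top"; returns the picture (480x640x3 uint8, blue, green, red); there is no depth.
- robot.get_calibration(name): a dict with "vertical_fov" (degrees; the focal length in pixels is half the picture's height over the tangent of half this angle, whatever the lens; pixels are square), "cx", "cy" (the principal point, pixels), "k1" (the pictures are not rectified: a ray, as slopes to the right and down, at radius r is drawn at 1 + k1 r^2 times it, then the intrinsics apply), "rvec" (rotation vector, rad) and "tvec" (3), from world to camera coordinates, as OpenCV has them. Camera axes: x right, y down, z forward; pixel columns grow to the right and rows downward; lengths in m; the calibration is good to about 2 mm. A picture is of the moment at which its call begins. get_calibration takes no time and is no camera call.
A pose or a line that the arm cannot do raises robot.IKError and nothing moves.
- robot.job_done(): hands the job in; it is judged then, once.
The state is a dict: "time": time; "q": joint angles; "qvel": joint speeds; "joint_torque": joint torques, N m; "tool_pos": TCP position; "tcp_rot": TCP orientation; "ft_force": force on the tool from outside, world axes, zero at the start; "torque": the same for the moment, N m; "gripper_width": finger opening in m; "gripper_force": force on a finger pad.
Only numpy, scipy, OpenCV 4.12 (cv2) and the standard library are available. Lean on these libraries where they do the work, as an engineer would, in place of code of your own. Each camera call takes 0.05 s, during which the arm holds its last target. There are 200 camera calls.

### The job

Load the drilling jig: lay the short slat blank on the jig's bed in line with the mouth of its guide channel and let go of it, then take the push stick and feed the blank with it, under the bridge and past the spring roller, until it is firmly home against the bolt of the end stop. Press it home gently, do not ram the stop, and keep the gripper off the blank once it is in the channel. Then put the push stick down on the bench, off the jig, and leave everything else where it is.

Things in the scene. Friction and masses are not known exactly. Their poses are not given: they have to be found in the camera images.
- jig: Drilling jig screwed to the bench. Origin on the bench surface below the middle of the channel's mouth; x is the feed direction, y across, z up. Plywood bed 390 x 130 mm, 12 mm thick, from x = -160 to +230 mm; before the mouth (x < 0) it is bare.
- channel_mouth (a point): Middle of the channel's mouth, on the bed (12 mm above the bench), jig axes. From here two hardwood fences, 30 mm wide, 21 mm above the bed, form a straight channel 25 mm wide, 210 mm long, open above except at the bridge and stop; over its first 20 mm the mouth narrows from 48 to 25 mm.
- bridge_top (a point): Centre of the aluminium bridge's upper face, 43 mm above the bench, 90 mm past the mouth. The plate lies on the fences from 40 to 140 mm past the mouth, 85 mm wide, 10 mm thick, leaving 21 mm of height under it. Two drill bushes stand 7 mm above it.
- roller_center (a point): Axis of the steel side roller, 22 mm across, in the +y fence under the bridge, 100 mm past the mouth. On a spring, it stands 6 mm into the channel, and presses the blank to the other fence with about 7 N. Feeding past it takes 4 to 10 N as the blank's end climbs it, then a steady drag of 2 to 6 N.
- stop_face (a point): Middle of the face of the end stop's steel block, 10 mm above the bed, jig axes; 160 to 175 mm past the mouth. Two hand knobs on it nip it to the fences. Out of its face, towards the mouth, stands the stop bolt (round head 16 mm across, middle at this height), set to the job: its head lies 5 to 20 mm before the block's face and its setting is not measured.
- stop: The same end stop, block and bolt; origin on the bed below the block's face. The blank is home when it bears on the bolt's head with more than 4 N on top of the roller's drag (11 to 16 N at the push stick in all is right); over 20 N on the bolt is ramming, and about 26 N slides the stop. Once home, drag keeps it there when the push stick is drawn back.
- slat_center (a point): Centre of the short slat blank, a plain beech bar 90 x 22 x 18 mm, 26 g, lying on the bench; x along its length, z up (centre 9 mm above what it lies on). Its two ends are alike. Only it is 90 mm long.
- stick_grip (a point): Middle of the upright handle of the dark wooden push stick, 42 mm above its sole, axes of the stick: x towards the nose, z up. The stick is cut from one board 19 mm thick, about 90 g, standing on its edge. Handle 64 mm long (x), 19 mm thick, from 16 to 62 mm above the sole; below it a bar 16 mm high runs from 45 mm behind to 120 mm ahead of this point.
- stick_nose (a point): Middle of the push stick's flat nose face, 8 mm above the sole, 120 mm ahead of the handle's middle; axes as the stick's. With the stick resting on the bench it is 8 to 10 mm above the bench.
- stick_heel (a point): Middle of the rear end of the push stick's bar, 8 mm above the sole, 45 mm behind the handle's middle.
- strip: Bystander: longer beech strip 150 x 22 x 18 mm; origin under its centre, x along it.
- block: Bystander: squat beech corner block 48 x 44 x 22 mm; origin under its centre.
- mallet: Bystander: wooden mallet lying down, head 72 mm across, handle 200 mm long; origin under the head.
- hammer: Bystander: tack hammer with brass head, 210 mm long; origin under the head.
- stretcher: Bystander: flat wooden webbing stretcher about 200 mm long, 24 mm high; origin near its middle.
- driver: Bystander: screwdriver lying down.
- tacks: Bystander: open tin of tacks, 72 mm across, 28 mm high; origin under its centre.
- glue: Bystander: white glue bottle, 60 mm across, 160 mm high; origin under its centre.
Not all that is in view belongs to the job. Leave any blue or turquoise look-alike of the part that bears slat_center alone.

How it is judged:
By the outcome, as a careful person would: the job done as asked, in the order asked, and still so for the second after the job is handed in, with the robot touching nothing.
It also fails if it takes over 67 s, if anything falls off the work surface, if the arm or the gripper's body presses on something with over 40 N, if the wrist force passes 120 N, or if a joint passes its speed limit or range.

## Working session

There is one attempt and no reset: what is moved stays moved. The work goes in short steps, each a Python script; the robot and the scene stay as the last script left them, time stands still between calls to the robot, and variables do not carry over. Pictures are saved under pics/ and viewed, at most 10 in all, crops included, and the job is handed in when it is done.

```bash
ls; mkdir -p pics
python3 - <<'E'
from plant import robot
import cv2
for n in("scene","top"):
    cv2.imwrite(f"pics/{n}0.png",robot.grab_frame(n)); print(robot.get_calibration(n))
print(robot.observe())
E
```

```text
pics
{'vertical_fov': 47.6400454577577, 'cx': 313.7131471846277, 'cy': 240.59689162129328, 'k1': -0.14884363907919876, 'rvec': array([ 1.6025759 ,  2.22184809, -0.66203445]), 'tvec': array([ 0.22819752, -0.35577508,  1.68150004])}
{'vertical_fov': 54.83170044676086, 'cx': 325.85567969620575, 'cy': 244.84961070276634, 'k1': 0.02812742539044559, 'rvec': array([ 2.1575826 , -2.15001282,  0.16421672]), 'tvec': array([-0.05248711,  0.5542386 ,  1.06513808])}
{'time': 0.1, 'q': array([-8.95360475e+01,  5.99497741e+00,  5.53367216e+00,  8.96044868e+01,
        1.98461480e-03,  7.75273923e+01]), 'qvel': array([ 0.00155008, -0.02677093,  0.1689625 ,  0.00581564, -0.0392505 ,
        0.05805706]), 'joint_torque': array([ 5.58252083e-03, -5.58207107e+01,  5.04720819e+01,  1.30472600e-02,
       -3.47577225e-04,  2.24934064e-05]), 'tool_pos': array([ 0.13434583, -0.58456209,  0.303223  ]), 'tcp_rot': array([-1.79936189e+02, -1.61470756e-02,  1.29365501e+01]), 'ft_force': array([-0.65534995,  0.32949974, -0.40197854]), 'torque': array([-0.00618997,  0.02721215, -0.02030314]), 'gripper_force': 0.0, 'gripper_width': 0.08574495354293409}
```

View pics/top0.png

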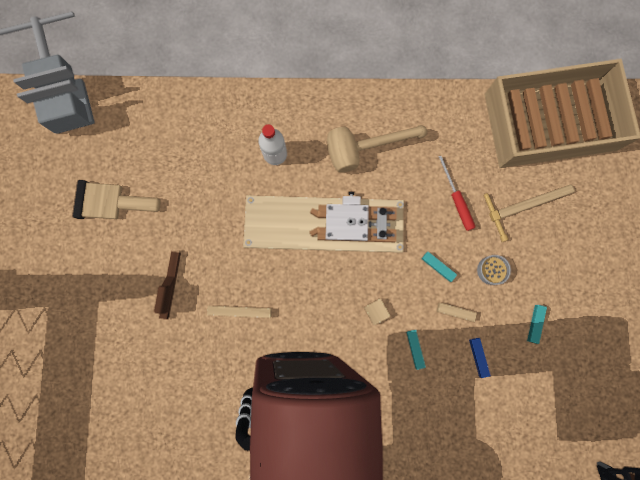

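View pics/scene0.png

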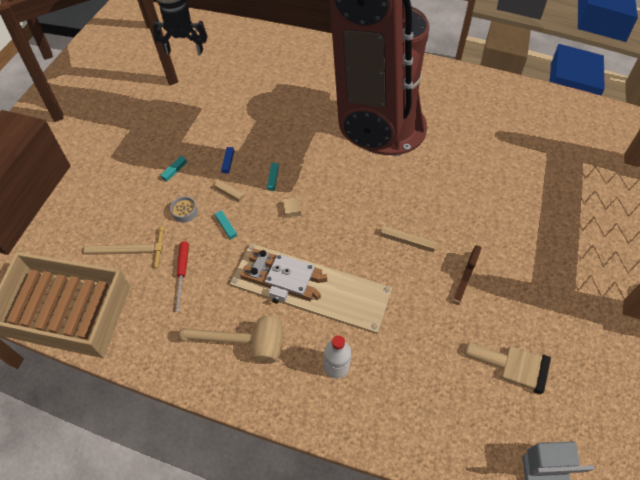

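Top view: the blank candidates are the plain beech piece (459,312), the turquoise pieces (439,266), (538,324) and (416,350), and the blue one (481,358). The beech strip (240,312) is too long and the corner block (378,311) too squat. I choose (459,312). The jig is at (325,223) with its mouth near (315,223), feeding to the right. The push stick is at (170,285), with its nose apparently at the top (176,253).

```bash
cat > h.py <<'E'
import numpy as np, cv2
from plant import robot
C={n:robot.get_calibration(n) for n in("scene","top")}
def K(n):
    c=C[n]; f=240/np.tan(np.radians(c["vertical_fov"]/2))
    return np.array([[f,0,c["cx"]],[0,f,c["cy"]],[0,0,1.]]),np.array([c["k1"],0,0,0.])
def ray(n,px):
    k,d=K(n); u=cv2.undistortPoints(np.array(px,float).reshape(-1,1,2),k,d)[:,0]
    R=cv2.Rodrigues(C[n]["rvec"])[0]; t=C[n]["tvec"].ravel()
    return -R.T@t, np.c_[u,np.ones(len(u))]@R
def onz(n,px,z):
    o,v=ray(n,px); return o+v*((z-o[2])/v[:,2])[:,None]
def proj(n,P):
    k,d=K(n); return cv2.projectPoints(np.array(P,float).reshape(-1,3),C[n]["rvec"],C[n]["tvec"],k,d)[0][:,0]
E
python3 - <<'E'
import cv2,numpy as np
t=cv2.imread('pics/top0.png')
def crop(x,y,w,h,s):return cv2.resize(t[y:y+h,x:x+w],None,fx=s,fy=s,interpolation=cv2.INTER_CUBIC)
o=np.zeros((600,800,3),np.uint8)
a=crop(240,185,175,72,4.5);a=a[:,:800];o[:a.shape[0],:a.shape[1]]=a
b=crop(430,295,60,34,6);o[330:330+204,:360]=b
c=crop(145,245,45,80,3.3);o[330:330+264,400:400+c.shape[1]]=c
cv2.imwrite('pics/c1.png',o)
E
```

```text
(no output)
```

View pics/c1.png

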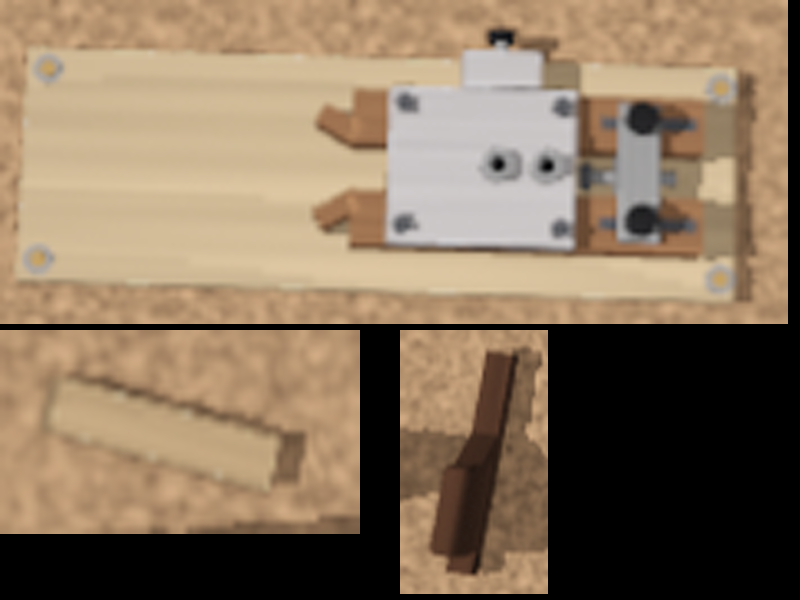

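The crop shows that the blank is plain beech with corners at about (440.5,302.5) to (476.5,312). The jig bed corners and bridge are clear, and the spring box is on the upper (+y) side, so the feed goes right. The stick's nose is at the top (~(176,252)), and the handle's top face lies between (159,286) and (157,313).

Run:
```python
from h import *
np.set_printoptions(precision=4,suppress=True)
def cr(p,o,s,x,y): return (np.array(p,float)-o+0.5)/s-0.5+[x,y]
def rep(n,w):
    e=np.roll(w,-1,0)-w; print(n,w[:,:2].tolist() and np.round(w[:,:2],4).tolist(),'c',w.mean(0),'len',np.linalg.norm(e,axis=1),'ang',np.degrees(np.arctan2(e[:,1],e[:,0])))
bed=cr([(27,48),(738,68),(735,300),(17,278)],[0,0],4.5,240,185); rep('bed',onz('top',bed,.012))
br=cr([(388,87),(578,90),(575,248),(387,245)],[0,0],4.5,240,185); rep('bridge',onz('top',br,.043))
# slat by colour contour around
t=cv2.imread('pics/top0.png'); s=cv2.imread('pics/scene0.png')
sl=cr([(64,377),(282,433),(270,488),(48,430)],[0,330],6,430,295); rep('slat',onz('top',sl,.018))
hd=cr([(447,465),(466,467),(449,555),(431,550)],[400,330],3.3,145,245); rep('handle',onz('top',hd,.062))
bn=cr([(487,352),(516,354)],[400,330],3.3,145,245); rep('nose top',onz('top',bn,.016))
# scene masks
def mask(img,lo,hi,box):
    h=cv2.cvtColor(img,cv2.COLOR_BGR2HSV);m=cv2.inRange(h,lo,hi);o=np.zeros_like(m);x,y,w,hh=box;o[y:y+hh,x:x+w]=m[y:y+hh,x:x+w];return o
for n,img,box in(('top',t,(145,245,45,80)),('scene',s,(445,235,45,75))):
    g=img.max(2); x,y,w,h=box; sub=g[y:y+h,x:x+w]
    print(n,np.percentile(sub,[2,10,20,30,50]))
    m=(sub<85).astype(np.uint8); nn,l,st,ce=cv2.connectedComponentsWithStats(m); k=1+st[1:,4].argmax(); print(st[k],ce[k]+[x,y])
    print(n,cv2.minAreaRect(np.argwhere(l==k)[:,::-1].astype(np.float32)))
# composite for scene
def crop(x,y,w,h,k):return cv2.resize(s[y:y+h,x:x+w],None,fx=k,fy=k,interpolation=cv2.INTER_CUBIC)
o=np.zeros((600,800,3),np.uint8)
a=crop(225,240,175,95,4);o[:380,:700]=a
b=crop(205,172,45,35,6);o[384:384+210,:270]=b
c=crop(445,240,50,70,3);o[384:594,300:450]=c
cv2.imwrite('pics/c2.png',o)
```

```text
bed [[0.6814, 0.1482], [0.6723, -0.2437], [0.5432, -0.2394], [0.5536, 0.1502]] c [ 0.6126 -0.0461  0.012 ] len [0.392  0.1292 0.3897 0.1278] ang [-91.3286 178.1018  88.4729  -0.9063]
bridge [[0.6534, -0.0502], [0.6523, -0.152], [0.5667, -0.1495], [0.5678, -0.0499]] c [ 0.6101 -0.1004  0.043 ] len [0.1018 0.0857 0.0997 0.0856] ang [-90.627  178.3706  89.3313  -0.2005]
slat [[0.4195, -0.325], [0.3978, -0.4108], [0.3762, -0.4051], [0.3985, -0.3179]] c [ 0.398  -0.3647  0.018 ] len [0.0885 0.0223 0.09   0.0221] ang [-104.1608  165.1163   75.6482  -18.6596]
handle [[0.4554, 0.3319], [0.454, 0.3188], [0.3936, 0.3271], [0.397, 0.3396]] c [0.425  0.3294 0.062 ] len [0.0132 0.061  0.0129 0.0588] ang [-95.9343 172.1269  74.6935  -7.4903]
nose top [[0.5403, 0.3233], [0.5389, 0.3022]] c [0.5396 0.3127 0.016 ] len [0.0211 0.0211] ang [-93.7781  86.2219]
top [ 42.  61.  90. 116. 133.]
[ 14   8  22  66 571] [168.8056 288.8371]
top ((22.5, 39.5), (14.221392631530762, 66.45594024658203), 10.304845809936523)
scene [ 61.  85. 110. 117. 163.]
[ 10  11  24  53 333] [466.7237 272.5045]
scene ((21.94827651977539, 37.379310607910156), (7.613509178161621, 55.70860290527344), 21.801410675048828)
```

View pics/c2.png

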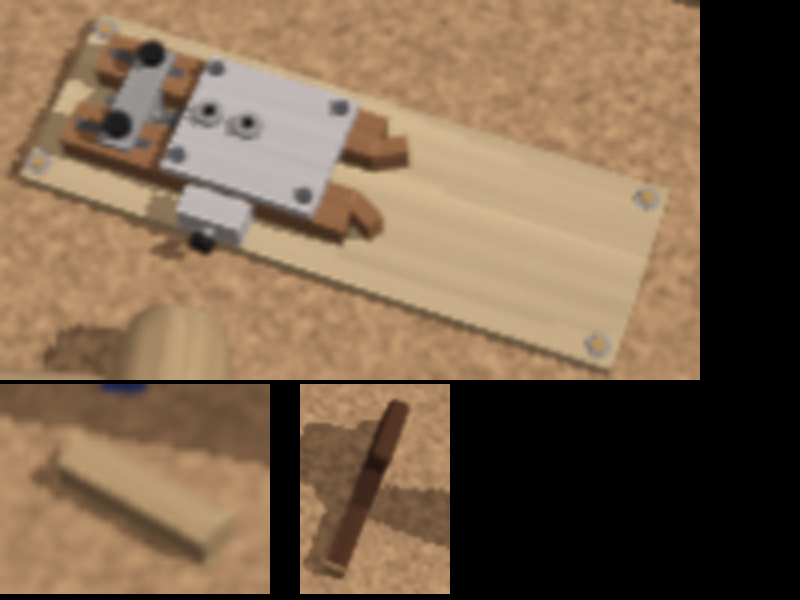

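The scene crop agrees: the plain beech blank lies at about (228,190), and the stick's nose points towards the scene camera at about (457,302). The heel and handle are at the far end. Sizes measured from the top view match to about 1 mm (bed 391x128, slat 89x22, bridge 101x86). Next I cross-check from the scene view and pick up the blank.

Run:
```python
from h import *
np.set_printoptions(precision=4,suppress=True)
cr=lambda p,o,s,x,y:(np.array(p,float)-o+0.5)/s-0.5+[x,y]
w=onz('scene',cr([(103,15),(668,186),(609,368),(20,174)],[0,0],4,225,240),.012); print('bed',w[:,:2],w.mean(0))
w=onz('scene',cr([(208,57),(358,98),(313,215),(162,166)],[0,0],4,225,240),.043); print('bridge',w[:,:2],w.mean(0))
w=onz('scene',cr([(78,436),(236,515),(205,548),(60,460)],[0,384],6,205,172),.018); print('slat',w[:,:2],w.mean(0))
w=onz('scene',cr([(392,402),(408,403),(385,463),(371,457)],[300,384],3,445,240),.062); print('handle',w[:,:2],w.mean(0))
w=onz('scene',cr([(325,566),(345,570)],[300,384],3,445,240),.008); print('nose',w[:,:2],w.mean(0))
print(robot.tip_reach)
x,y,yaw=.398,-.3647,75.8
robot.set_gripper(.06)
robot.move_pose([x,y,.16],[180,0,yaw])
s=robot.observe();print(s['time'],s['tool_pos'],s['tcp_rot'],s['q'])
for n in('scene','top'): cv2.imwrite(f'pics/{n}1.png',robot.grab_frame(n))
p=proj('scene',[x,y,.06])[0].astype(int); i=cv2.imread('pics/scene1.png')
c=i[p[1]-50:p[1]+50,p[0]-65:p[0]+65]; cv2.imwrite('pics/c3.png',cv2.resize(c,None,fx=5,fy=5,interpolation=cv2.INTER_CUBIC))
```

```text
bed [[ 0.5405 -0.2362]
 [ 0.5478  0.1505]
 [ 0.6789  0.1475]
 [ 0.6681 -0.2414]] [ 0.6088 -0.0449  0.012 ]
bridge [[ 0.5662 -0.1498]
 [ 0.5649 -0.0495]
 [ 0.6517 -0.0493]
 [ 0.649  -0.149 ]] [ 0.6079 -0.0994  0.043 ]
slat [[ 0.3744 -0.4056]
 [ 0.3952 -0.3146]
 [ 0.4176 -0.3209]
 [ 0.3904 -0.4077]] [ 0.3944 -0.3622  0.018 ]
handle [[0.3959 0.3278]
 [0.3925 0.3412]
 [0.4575 0.3321]
 [0.4554 0.3198]] [0.4253 0.3302 0.062 ]
nose [[0.537  0.3076]
 [0.5355 0.3245]] [0.5363 0.316  0.008 ]
0.0726
1.8667 [ 0.3978 -0.3659  0.1607] [179.9537   0.0633  75.6893] [-56.4754  -3.15   -18.5978  74.4754  -0.0158  47.8352]
```

View pics/c3.png

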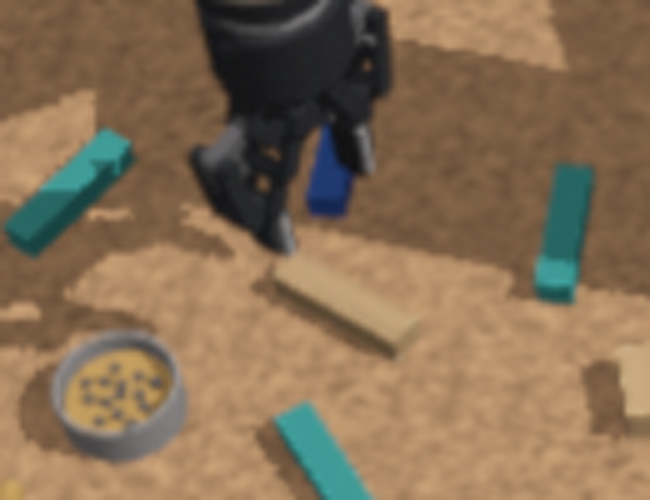

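The crop shows the gripper hovering over the beech blank with its fingers straddling it, and no look-alike is in the way. The two views agree to about 3 mm, so I use their mean.

```bash
cat >> h.py <<'E'
np.set_printoptions(precision=4,suppress=True)
F=-91.35; O=np.array([.6113,-.0102]); d=np.array([np.cos(np.radians(F)),np.sin(np.radians(F))]); nrm=np.array([-d[1],d[0]])
def jig(x,y,z): return [*(O+d*x+nrm*y),z]
def st(m=''):
    s=robot.observe();print(m,round(s['time'],2),'p',s['tool_pos'],'rot',s['tcp_rot'],'F',s['ft_force'],'w',round(s['gripper_width'],4),'gf',round(s['gripper_force'],1));return s
E
python3 - <<'E'
from h import *
x,y=.3965,-.3637
print(robot.line_to([x,y,.077],vel=.12,guard=8)); st('down')
robot.set_gripper(.0); s=st('grip')
if s['gripper_width']>.015:
    robot.line_to([x,y,.18],vel=.2); s=st('lift')
    robot.move_pose(jig(-.062,0,.17),[180,0,F+180]); st('over')
    for n in('scene','top'): cv2.imwrite(f'pics/{n}2.png',robot.grab_frame(n))
E
```

```text
False
down 2.81 p [ 0.3967 -0.3642  0.0778] rot [179.9549   0.0433  75.7914] F [-0.4555 -0.3259  0.4789] w 0.0601 gf 0.0
grip 3.24 p [ 0.3969 -0.3642  0.0779] rot [179.9316   0.0573  75.8011] F [-1.048   1.1707  5.7386] w 0.0204 gf 59.4
lift 3.91 p [ 0.3962 -0.3633  0.1788] rot [-179.9441   -0.0501   75.7989] F [-0.3364  0.9183 -0.7425] w 0.0204 gf 58.6
over 5.62 p [0.6128 0.0507 0.17  ] rot [-179.9964    0.0149   88.5732] F [ 0.1577  0.8589 -0.1736] w 0.0199 gf 58.7
```

Run:
```python
from h import *
robot.line_to(jig(-.062,0,.105),vel=.15)
print(robot.line_to(jig(-.062,0,.0885),vel=.03,guard=4)); st('down')
robot.set_gripper(.05); st('open')
robot.line_to(jig(-.062,0,.17),vel=.2)
hx,hy,yaw=.425,.330,172.2
robot.move_pose([hx,hy,.20],[180,0,yaw]); st('over stick')
for n in('scene','top'): cv2.imwrite(f'pics/{n}3.png',robot.grab_frame(n))
a=cv2.imread('pics/top3.png')[185:260,235:415]; b=cv2.imread('pics/scene3.png')[220:310,300:500]
o=np.zeros((600,800,3),np.uint8); r=lambda i:cv2.resize(i,None,fx=3.3,fy=3.3,interpolation=cv2.INTER_CUBIC)
a=r(a);b=r(b);o[:a.shape[0],:a.shape[1]]=a;o[260:260+b.shape[0],:b.shape[1]]=b;cv2.imwrite('pics/c4.png',o)
```

```text
True
down 6.81 p [0.6128 0.0518 0.09  ] rot [179.9953   0.0007  88.6527] F [-1.127  -1.0408  4.5449] w 0.0204 gf 59.3
open 7.2 p [0.6122 0.0518 0.0891] rot [-179.9155   -0.0071   88.6486] F [-0.3438  0.0686 -0.5306] w 0.0504 gf 0.0
over stick 9.03 p [0.4254 0.3294 0.1995] rot [-179.9684   -0.0239  172.0829] F [ 0.3886 -0.2805  0.0854] w 0.0499 gf 0.0
```

View pics/c4.png

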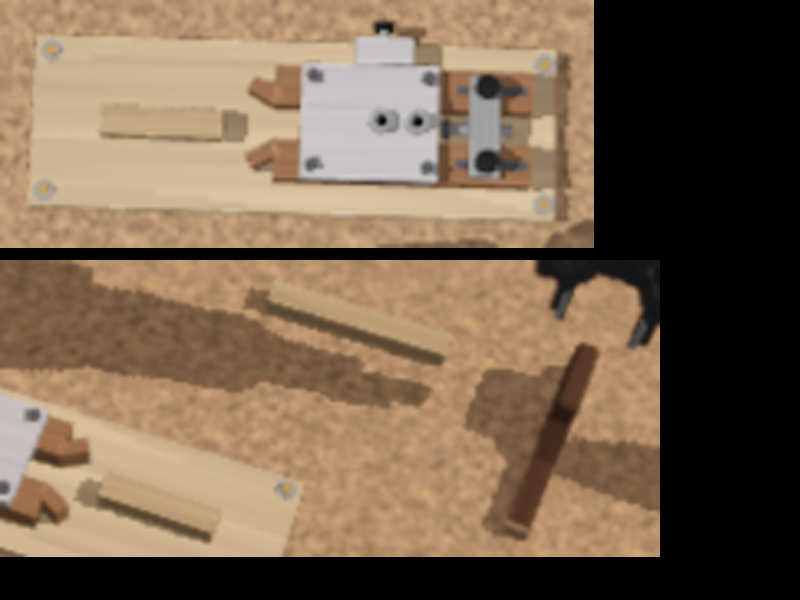

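The blank lies flat on the bed, in line with the mouth. In the top crop it spans (100..222, 103..137), with the mouth's middle at about row 124. In the scene part the fingers hover over the stick's handle. Next I grip the stick.

Run:
```python
from h import *
px=(np.array([(100,103),(222,107),(222,137),(100,135)])+.5)/3.3-.5+[235,185]
w=onz('top',px,.030)[:,:2]; O2=np.array([.6135,-.0111])
print('slat in jig', [(round((q-O2)@d,4),round((q-O2)@nrm,4)) for q in w])
x,y=.425,.330
robot.line_to([x,y,.125],vel=.15); print(robot.line_to([x,y,.097],vel=.08,guard=6)); st('down')
robot.set_gripper(0); s=st('grip')
if s['gripper_width']>.012:
    robot.line_to([x,y,.18],vel=.15); st('lift')
    robot.move_pose(jig(-.250,0,.16),[180,0,F+180]); st('behind')
    for n in('scene','top'): cv2.imwrite(f'pics/{n}4.png',robot.grab_frame(n))
    a=cv2.imread('pics/top4.png')[170:270,100:340]; b=cv2.imread('pics/scene4.png')[220:360,300:500]
    o=np.zeros((600,800,3),np.uint8); r=lambda i,k:cv2.resize(i,None,fx=k,fy=k,interpolation=cv2.INTER_CUBIC)
    a=r(a,2);b=r(b,2.8);o[:a.shape[0],:a.shape[1]]=a;o[205:205+b.shape[0],:b.shape[1]]=b;cv2.imwrite('pics/c5.png',o)
```

```text
slat in jig [(np.float64(-0.1085), np.float64(0.01)), (np.float64(-0.0189), np.float64(0.0096)), (np.float64(-0.0182), np.float64(-0.0128)), (np.float64(-0.1075), np.float64(-0.0139))]
False
down 10.28 p [0.4246 0.3299 0.0965] rot [-179.9685   -0.0524  172.2035] F [0.8802 0.1381 0.859 ] w 0.0501 gf 0.0
grip 10.65 p [0.4252 0.3301 0.0973] rot [179.9855   0.0243 172.1983] F [0.6444 0.033  1.5915] w 0.0185 gf 59.4
lift 11.35 p [0.4247 0.3298 0.1791] rot [-179.9687   -0.0485  172.2007] F [ 0.5227 -0.7006 -1.3639] w 0.0185 gf 59.3
behind 12.47 p [0.6164 0.24   0.1592] rot [-179.9167    0.0054   88.767 ] F [-0.5656  0.0179 -0.0498] w 0.0184 gf 59.2
```

View pics/c5.png

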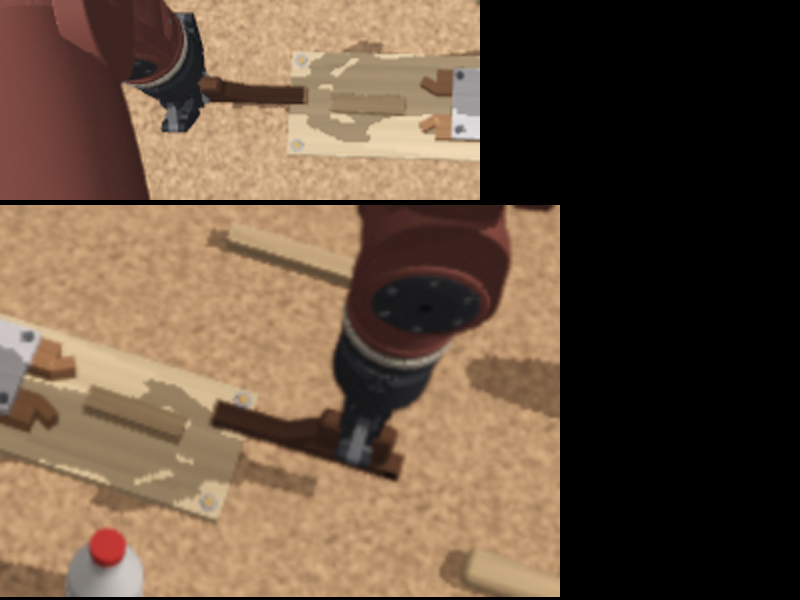

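The stick is held level with its nose pointing at the blank (nose at about (215,412) in the scene part, blank at (135,413)). The axes look aligned. Next I lower it and feed.

Run:
```python
from h import *
robot.line_to(jig(-.250,0,.120),vel=.15)
print(robot.line_to(jig(-.250,0,.1108),vel=.03,guard=3)); st('low')
for x,v in((-.2,.06),(-.16,.05),(-.125,.05)):
    g=robot.line_to(jig(x,0,.1108),vel=v,guard=8); s=st(str((x,g)))
    print('  jig',(s['tool_pos'][:2]-O)@d,(s['tool_pos'][:2]-O)@nrm,'Fx',s['ft_force'][:2]@d,'Fy',s['ft_force'][:2]@nrm)
    if g:break
for n in('scene','top'): cv2.imwrite(f'pics/{n}5.png',robot.grab_frame(n))
a=cv2.imread('pics/top5.png')[170:270,200:420]; b=cv2.imread('pics/scene5.png')[220:360,230:430]
o=np.zeros((600,800,3),np.uint8); r=lambda i,k:cv2.resize(i,None,fx=k,fy=k,interpolation=cv2.INTER_CUBIC)
a=r(a,2);b=r(b,2.8);o[:a.shape[0],:a.shape[1]]=a;o[205:205+b.shape[0],:b.shape[1]]=b;cv2.imwrite('pics/c6.png',o)
```

```text
False
low 13.44 p [0.6172 0.2397 0.1108] rot [-179.9929    0.0001   88.6519] F [-0.845  -0.1296 -1.0903] w 0.0184 gf 59.2
(-0.2, False) 14.43 p [0.616  0.1899 0.1108] rot [179.9963  -0.0043  88.659 ] F [-0.0028  0.0788 -1.9011] w 0.0185 gf 59.2
  jig -0.20018730488312741 -2.4921954137500577e-06 Fx -0.07867913460129479 Fy -0.004609754519792873
(-0.16, False) 15.38 p [0.6151 0.1499 0.1109] rot [179.993   -0.0047  88.6523] F [ 0.6922  0.4484 -1.0936] w 0.0184 gf 59.2
  jig -0.16012134386460403 2.375183207652858e-05 Fx -0.4645358417846371 Fy 0.6814505834892881
(-0.125, False) 16.23 p [0.6142 0.1148 0.1108] rot [-179.9993   -0.0044   88.6436] F [ 0.7552 -0.5073 -0.3944] w 0.0183 gf 59.2
  jig -0.12502332070705527 8.057358760076884e-07 Fx 0.4893555971551199 Fy 0.7669817586174612
```

View pics/c6.png

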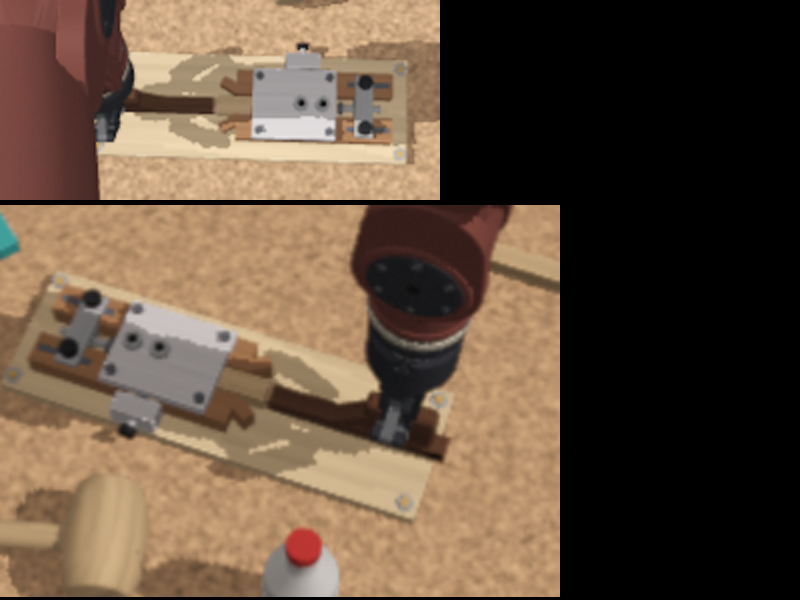

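The blank is in the channel under the bridge, with the stick following straight behind it and no side force. Next I feed slowly past the roller, watching the force.

```bash
cat >> h.py <<'E'
def feed(x,v,lim):
    f0=-(robot.observe()['ft_force'][:2]@d)
    g=robot.line_to(jig(x,0,.1108),vel=v,guard=max(lim-f0,3)); s=robot.observe(); r=s['tool_pos'][:2]-O; f=s['ft_force']
    print(round(x,4),g,'t',round(s['time'],2),'jig',r@d,r@nrm,'push',round(-f[:2]@d,2),'side',round(f[:2]@nrm,2),'fz',round(f[2],2)); return g
E
python3 - <<'E'
from h import *
for x in np.arange(-.118,-.074,.007):
    if feed(x,.02,13): break
E
```

```text
-0.118 False t 16.82 jig -0.11790755583059863 5.088965955341203e-07 push 0.1 side -0.41 fz -0.49
-0.111 False t 17.32 jig -0.1117694580954988 0.00013395387930035868 push 5.66 side 0.51 fz 0.36
-0.104 False t 17.82 jig -0.10455863281298025 6.266569917415905e-05 push 5.57 side 0.33 fz 1.11
-0.097 False t 18.32 jig -0.09731724367089857 2.3928353602774115e-06 push 4.93 side -0.32 fz 1.47
-0.09 False t 18.82 jig -0.09012993503612612 -4.448443917995674e-05 push 4.15 side -1.03 fz 0.43
-0.083 False t 19.32 jig -0.08300621280604767 -6.717792674764528e-05 push 3.66 side 0.11 fz -0.14
-0.076 False t 19.82 jig -0.0759897637491845 -3.016926628363688e-05 push 2.89 side 0.43 fz 1.2
```

Run:
```python
from h import *
for x in np.arange(-.072,-.034,.004):
    if feed(x,.01,12): break
robot.pause(.3); s=robot.observe(); print('hold push',-s['ft_force'][:2]@d,(s['tool_pos'][:2]-O)@d)
for n in('scene','top'): cv2.imwrite(f'pics/{n}6.png',robot.grab_frame(n))
```

```text
-0.072 False t 20.38 jig -0.07210085167706955 -3.742993907205911e-05 push 5.18 side -0.42 fz 0.26
-0.068 False t 20.93 jig -0.06803843886306206 -5.5343584749452434e-05 push 4.84 side -0.49 fz 0.27
-0.064 True t 21.23 jig -0.06667897809092162 -0.0003467017991691508 push 1.06 side 0.54 fz -0.9
hold push -0.4117590591232701 -0.06721497796370428
```

The guard tripped at about 143 mm, which fits a bolt contact, and the arm then relaxed. I press again in fine steps to confirm and bring the push to 11–16 N.

Run:
```python
from h import *
x=-.0668
for k in range(14):
    g=robot.line_to(jig(x,0,.1108),vel=.004,guard=10)
    fs=[]
    for _ in range(4):
        robot.pause(.04); s=robot.observe(); fs.append(-s['ft_force'][:2]@d)
    f=np.mean(fs); print(round(x,4),g,'jig',round((s['tool_pos'][:2]-O)@d,5),'push',round(f,2),round(s['time'],2))
    if f>12.2 or g: break
    x+=.0004 if f<6 else .0002
```

```text
-0.0668 False jig -0.0668 push -0.17 22.26
-0.0664 False jig -0.06656 push 1.78 22.68
-0.066 False jig -0.0664 push 5.56 23.09
-0.0656 False jig -0.06631 push 7.15 23.51
-0.0654 False jig -0.0663 push 7.82 23.93
-0.0652 False jig -0.06624 push 8.85 24.34
-0.065 False jig -0.06623 push 9.56 24.76
-0.0648 False jig -0.06619 push 10.74 25.18
-0.0646 False jig -0.06615 push 11.38 25.59
-0.0644 False jig -0.06609 push 12.53 26.01
```

The force rises while the position stays fixed, so the blank is home at 12.5 N. I add a touch more, withdraw straight back, and set the stick down at its old, free place on the bench.

Run:
```python
from h import *
robot.line_to(jig(-.0642,0,.1108),vel=.004); robot.pause(.3); s=robot.observe(); print('push',-s['ft_force'][:2]@d)
robot.line_to(jig(-.17,0,.1108),vel=.06)
robot.line_to(jig(-.17,0,.19),vel=.15)
x,y=.425,.330
robot.move_pose([x,y,.18],[180,0,172.2])
robot.line_to([x,y,.108],vel=.15); print(robot.line_to([x,y,.0970],vel=.03,guard=3)); st('down')
robot.set_gripper(.05); st('open')
robot.line_to([x,y,.25],vel=.2); st('up')
for n in('scene','top'): cv2.imwrite(f'pics/{n}7.png',robot.grab_frame(n))
r=lambda i,k:cv2.resize(i,None,fx=k,fy=k,interpolation=cv2.INTER_CUBIC)
t=cv2.imread('pics/top7.png'); sc=cv2.imread('pics/scene7.png')
o=np.zeros((600,800,3),np.uint8)
for im,(X,Y,w,h),k,(ox,oy) in((t,(300,185,110,72),4,(0,0)),(sc,(230,240,110,75),4,(0,295)),(sc,(430,200,80,120),3.5,(450,0)),(t,(140,240,80,90),2,(450,425))):
    a=r(im[Y:Y+h,X:X+w],k)[:600-oy,:800-ox]; o[oy:oy+a.shape[0],ox:ox+a.shape[1]]=a
cv2.imwrite('pics/c7.png',o)
```

```text
push 13.769973544629291
True
down 31.21 p [0.4254 0.3302 0.0973] rot [179.9686   0.0563 172.1984] F [ 0.9987 -0.1873  3.9959] w 0.0183 gf 59.8
open 31.62 p [0.4246 0.3298 0.0963] rot [-179.9677   -0.052   172.1921] F [-0.2066  0.2707 -0.2866] w 0.0501 gf 0.0
up 32.53 p [0.4246 0.3298 0.2487] rot [-179.9259   -0.121   172.1923] F [ 0.2005 -0.4311  0.1799] w 0.0501 gf 0.0
```

View pics/c7.png

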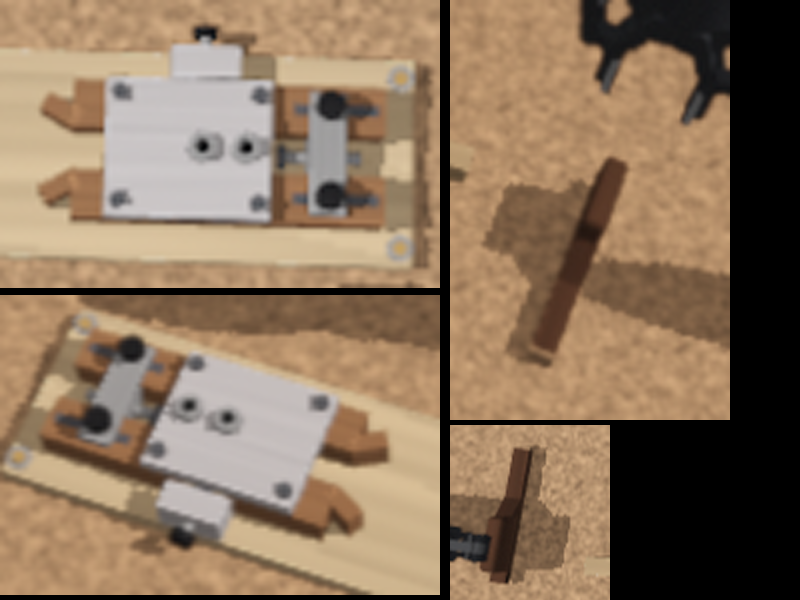

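The blank has gone fully under the bridge. The bolt head sits right at the bridge's far edge (top crop ~(280,157)), which matches the measured contact at 143 mm. The stop has not moved, and the stick stands on the bench, released.

```bash
python3 -c "
from plant import robot
print(robot.job_done())"
```

```text
the job is handed in; nothing more can be done
None
```

I fed the blank home against the stop bolt with about 13.8 N at the push stick, stood the stick back on the bench off the jig, and handed the job in at about 33 s; no verdict was shown.

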